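Change the jug on the banding wheel

ROBOT

A 6-joint arm with a two-finger parallel gripper is mounted at the origin on the work surface. World frame = base frame: x ahead of the robot, y to its left, z up, the work surface at z = 0. Lengths are in mm, angles in rad, forces in N, time in s.
With the tool pointing down it reaches from about 350 to 775 mm from the base axis. Payload 7.3 kg.
Tool frame: the origin (TCP) lies on the centre line of the jaws, within the pads' length; the fingertips stand 17 mm ahead of it and the grasp point (between the pads) lies 2 mm behind it; z points along the fingers, y is the line along which they close (so a half turn about z gives the same grasp; the last joint's range is limited). The gripper opens to 92 mm and grips with 3 to 60 N. Pads are 19 mm wide; open, the fingers measure 130 mm over their backs; the gripper's body (75 mm by 190 mm) begins 47 mm behind the grasp point.
Start: joints at [-1.256, 0.342, 1.524, -0, 1.275, -0.146], TCP at [233.473, -470.249, 243.741] pointing down, gripper open.
Joint ranges: [-2.53, 2.53], [-0.77, 2.02], [0.04, 2.7], [-1, 4.14], [0.28, 2.66], [-3.11, 3.11]. Speed limits (rad/s): [2.57, 2.57, 3.14, 3.14, 3.14, 3.14].

INTERFACE

Orientations are given as [roll, pitch, yaw] about the fixed x, y, z axes, in that order (R = Rz(yaw) Ry(pitch) Rx(roll)).
In Python, from plant import bot gives the robot as it stands. The module is installed in compiled form; this text tells all that it offers.
- The arm moves only by the shell command python3 -m pendant 'ROWS'. ROWS is JSON, a list of rows, each a list of 3 entries, a list of its own where there are three numbers: the shift along the world's x, y, z as a fraction of full scale, then the turn, a rotation vector about the world's x, y, z as a fraction of full scale, then the opening, from -1 (shut) to 1 (fully open), so that 0 is half open. In form: [[[tx, ty, tz], [rx, ry, rz], claw], ...]. A call has exactly 10 rows; each row shifts and turns the commanded pose from where the row before left it; what a row does not reach is not made up. Full scale, the value 1, is 30 mm for a shift and 0.12 rad for a turn. A row lasts 1/12 s, in which the tool goes at most 41.7 mm and 7.16 degrees, less where a joint would pass 70% of its speed; a pose out of reach is approached as far as the arm can. A call with a number of a shift or a turn outside -1 to 1 is refused whole. A call with a gripper value outside its range is refused whole. The fingers move at their own pace and stop on an object; the grip force is fixed at half the most. Time passes only in rows, so rows that do not move let the fingers close, or fill a call up. It gives the time, the measured TCP pose, the force, the opening and the grip force at its end, in the units of the state.
- bot.get_obs(): the state, without advancing time (a new reading comes with each control period).
- bot.capture(name): name is "scene" or "side" or "wrist"; returns the picture (420x560x3 uint8, blue, green, red); there is no depth.
- bot.camera_params(name): a dict with "fovy" (degrees; the focal length in pixels is half the picture's height over the tangent of half this angle, whatever the lens; pixels are square), "cx", "cy" (the principal point, pixels), "camera_from_world" (4x4, takes a point from world to camera coordinates). Camera axes: x right, y down, z forward; pixel columns grow to the right and rows downward; lengths in mm; the calibration is good to about 2 mm. A picture is of the moment at which its call begins: read the wrist's pose just before it. camera_params takes no time and is no camera call; for the wrist camera it gives the pose at the moment of the call.
- bot.close_job(): hands the job in; it is judged then, once.
The state is a dict: "time": time; "joint_positions": joint angles; "dq": joint speeds; "tau": joint torques, N m; "tool_pos": TCP position; "tcp_rot": TCP orientation; "contact_force": force on the tool from outside, world axes, zero at the start; "moment": the same for the moment, N m; "grip_width": finger opening in mm; "finger_force": force on a finger pad.
Only numpy, scipy, OpenCV 4.12 (cv2) and the standard library are available. Lean on these libraries where they do the work, as an engineer would, in place of code of your own. Each camera call takes 0.05 s, during which the arm holds its last target. There are 200 camera calls.

TASK

The decorated black jug on the banding wheel is finished but its paint is still wet: lift it off by its red handle alone, never touching its painted shell, and stand it wholly on the white drying tile. Then stand the plain white jug on the middle of the wheel, centred to within a centimetre, ready for painting. Keep both jugs upright, set them down gently, and do not knock the lamp or shift anything else on the desk.

Things in the scene. Friction and masses are not known exactly. Their poses are not given: they have to be found in the camera images.
- black_jug: Jug, black with white beads, painted flowers and a red handle and rim; loose, 0.2 to 0.32 kg. Origin: centre of its underside; z up, lip at +x, handle at -x. Round hollow shell, 125 mm high: 74 mm across at foot and rim, 84 mm from 14 to 88 mm height. The handle loop joins it at 109 and 31 mm height. It starts standing on the wheel head, handle roughly towards the robot (yaw within 0.45 rad).
- black_handle (a point): Middle of the upright part of the black jug's handle, 80 mm from the jug's axis (-x) and 76 mm above its underside; axes as the jug's. The handle is a flat strap in the jug's x-z plane, 18 mm wide (along y), 8 mm thick; its straight upright part runs from 62 to 90 mm height; 34 mm are free between strap and shell.
- white_handle (a point): Middle of the upright part of the white jug's handle, 80 mm from the jug's axis (-x) and 76 mm above its underside; axes as the jug's. The handle is a flat strap in the jug's x-z plane, 18 mm wide (along y), 8 mm thick; its straight upright part runs from 62 to 90 mm height; 34 mm are free between strap and shell.
- black_jug_shell: The painted shell of the black jug (all of it but the handle), fixed to it, same origin and axes; its paint is wet.
- white_jug: Jug, plain white with a blue handle and rim, undecorated; loose, 0.2 to 0.32 kg. Origin: centre of its underside; z up, lip at +x, handle at -x. Round hollow shell, 125 mm high: 74 mm across at foot and rim, 84 mm from 14 to 88 mm height. The handle loop joins it at 109 and 31 mm height. It starts on the cork mat, its handle roughly towards the robot.
- tile: White glazed drying tile, 150 x 150 x 8 mm, fixed, flat on the desk to the left or to the right of the wheel. Origin: centre of its underside (its top is at z = 8 mm).
- cork_mat: Brown cork mat, 150 x 150 x 6 mm, fixed, on the other side of the wheel; the white jug stands on it. Origin: centre of its underside.
- wheel: Decorator's banding wheel: blue cast foot and, on a column, a round aluminium head 180 mm across, 12 mm thick, with concentric centring rings, its top 70 mm over the desk. The foot is fixed; the head turns freely about the upright axis with slight friction (0.04 N m). Origin: centre of its underside.
- wheel_centre (a point): Centre of the top face of the wheel head, 70 mm over the desk.
- lamp: LED desk lamp, fixed. Origin: on the desk under the middle of its bar head, which is 240 mm long (y), 40 mm wide (x), its underside 256 mm, its top 287 mm over the desk. Its round foot (140 mm across) stands 230 mm off at +x, beyond the wheel; a thin post and a boom at 276 mm height join them. The bar hangs over the wheel: reach the handle from the robot's side, tool leaning.
- red_jar: Bystander, loose: red paint jar, 44 mm across, 48 mm high, between wheel and robot. Origin: centre of its underside.
- blue_jar: Bystander, loose: blue paint jar, 44 mm across, 48 mm high, far left of the wheel. Origin: centre of its underside.
- glue_bottle: Bystander, loose: white glue bottle, 40 mm across, 115 mm high, far right of the wheel. Origin: centre of its underside.
- brush: Bystander, loose: paint brush, 190 mm long, lying roughly along y, between wheel and robot. Origin: under its middle.
- bead_dish: Bystander, loose: white dish of beads, 84 mm across, 12 mm high, on the left. Origin: centre of its underside.
- paint_box: Bystander, loose: flat green paint box, 150 x 75 x 22 mm, on the right. Origin: centre of its underside.
Mind the look-alikes: they are no part of the job. Leave any yellow look-alike of the white_jug alone.

How it is judged (in metres and radians):
On the way, in this order (a step that is already met when the one before it is completed fails the run):
1. the black jug is lifted clear of the wheel head by at least 10 mm (height (world z) of black_jug above 0.08 m), for 0.1 s.
2. the black jug stands upright, wholly on the white tile, let go (x of black_jug in the frame of tile between -0.04 and 0.04 m and y of black_jug in the frame of tile between -0.04 and 0.04 m and z of black_jug in the frame of tile between 0.004 and 0.012 m and angle between black_jug's own z axis and vertical below 0.08 rad and linear speed of black_jug below 0.02 m/s and contact force between the fingers and black_jug below 0.1 N), for 0.2 s.
3. the white jug stands upright on the middle of the wheel, let go (horizontal distance between white_jug and wheel_centre below 0.012 m and z of white_jug in the frame of wheel_centre between -0.004 and 0.004 m and angle between white_jug's own z axis and vertical below 0.08 rad and linear speed of white_jug below 0.02 m/s and contact force between the fingers and white_jug below 0.1 N), for 0.2 s.
At the end, for the whole second after the job is handed in: The black jug stands upright (within 0.08 rad) and at rest on the tile, its middle no more than 40 mm from the tile's middle along either edge; the white jug stands upright and at rest on the wheel head, its middle within 12 mm of the wheel's centre; both are let go (all of step 2 and all of step 3); the robot touches nothing.
It fails at once if the wet shell of the black jug touched with more than 1 N (contact force between any of the fingers, the arm and black_jug_shell above 1 N).
It fails at once if a jug tipped more than 0.45 rad (angle between any of black_jug, white_jug's own z axis and vertical above 0.45 rad).
It fails at once if a jug set down hard or dropped (over 40 N on the tile, the wheel or the mat) (contact force between any of black_jug, white_jug and tile above 40 N or contact force between any of black_jug, white_jug and wheel above 40 N or contact force between any of black_jug, white_jug and cork_mat above 40 N).
It fails at once if the lamp knocked with more than 5 N (contact force between anything else and lamp above 5 N).
It fails at once if a bystander shifted by more than 20 mm (distance of any of red_jar, blue_jar, glue_bottle, brush, bead_dish, paint_box from where it was at the start of the episode above 0.02 m).
It also fails if it takes over 64 s, if anything falls off the work surface, if the arm or the gripper's body presses on something with over 40 N, if the wrist force passes 120 N, or if a joint passes its speed limit or range.

## Working session

There is one attempt and no reset: what is moved stays moved. The work goes in short steps, Python scripts to look and compute and a shell command to move; the robot and the scene stay as the last step left them, time stands still between calls to the robot, and variables do not carry over. Pictures are saved under pics/ and viewed, at most 13 in all, crops included, and the job is handed in when it is done.

```bash
mkdir -p pics; cat > h.py <<'E'
import numpy as np, cv2
from plant import bot
def cam(n):
    p=bot.camera_params(n); return p
def proj(p,X):
    T=np.array(p["camera_from_world"]); f=210/np.tan(np.radians(p["fovy"])/2)
    c=T[:3,:3]@np.array(X,float)+T[:3,3]; return np.array([f*c[0]/c[2]+p["cx"],f*c[1]/c[2]+p["cy"]])
def ray(p,uv):
    T=np.array(p["camera_from_world"]); f=210/np.tan(np.radians(p["fovy"])/2)
    d=T[:3,:3].T@np.array([(uv[0]-p["cx"])/f,(uv[1]-p["cy"])/f,1]); o=-T[:3,:3].T@T[:3,3]; return o,d/np.linalg.norm(d)
def onz(p,uv,z):
    o,d=ray(p,uv); return o+d*(z-o[2])/d[2]
E
python3 - <<'E'
from h import *
ims=[]
for n in ["scene","side","wrist"]:
    p=cam(n); im=bot.capture(n); cv2.imwrite(f"pics/{n}0.png",im); o,d=ray(p,(280,210)); print(n,p["fovy"],p["cx"],p["cy"],o.round(),d.round(2))
print(bot.get_obs())
E
```

```text
scene 52.150567638479416 275.67817198351077 204.97979437371774 [1357.  299. 1109.] [-0.6  -0.18 -0.78]
side 50.462887732755384 276.0247838237393 211.09483159321854 [ 273. 1036. 1097.] [ 0.2  -0.7  -0.69]
wrist 68.81846303227638 279.15843804595653 208.7944821722956 [ 295. -440.  385.] [-0.23 -0.12 -0.97]
{'time': 0.15, 'joint_positions': array([-1.25602690e+00,  3.42571280e-01,  1.52476630e+00, -5.43325086e-06,
        1.27540202e+00, -1.46006240e-01]), 'dq': array([-9.79301973e-04, -1.58358542e-03, -3.39152111e-03,  7.24582236e-04,
        3.86695758e-05, -1.80411019e-04]), 'tau': array([ 9.70843321e-04, -4.31468153e+01, -2.44354570e+01,  7.16228248e-02,
        5.37908671e-02, -7.81735457e-05]), 'tool_pos': array([ 233.36786792, -469.97691851,  243.21106027]), 'tcp_rot': array([-3.14045716e+00, -1.61725314e-04,  4.60777158e-01]), 'contact_force': array([-0.13868698, -0.12857077, -0.3830254 ]), 'moment': array([-0.01883296, -0.02372388,  0.02370578]), 'finger_force': 0.0, 'grip_width': 91.64992415214597}
```

View pics/scene0.png

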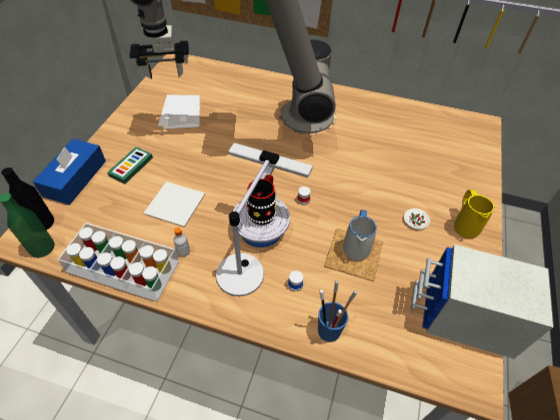

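View pics/side0.png

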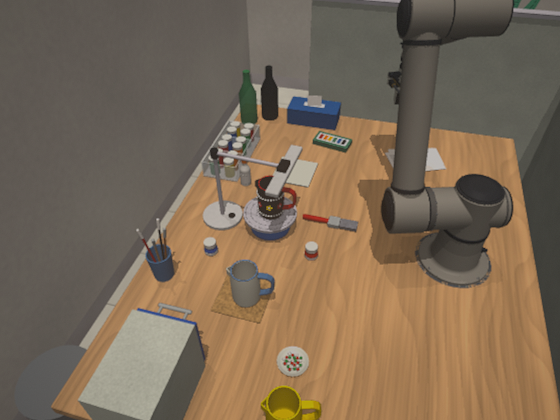

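The scene view shows the black jug on the wheel at about (262,200) under the lamp bar, and the grey-white jug with a blue handle on the cork at (360,237). The yellow look-alike is at (474,213). There are two tile candidates: a cream square at (175,203) right of the wheel, and a white square at (181,111) near the robot. The side view shows the same layout, with the black jug at (270,197) and the white jug at (246,285). Next I'll enlarge and measure.

```bash
python3 - <<'E'
from h import *
s=cv2.imread("pics/scene0.png"); d=cv2.imread("pics/side0.png")
a=cv2.resize(s[80:290,130:400],None,fx=2.0,fy=2.0,interpolation=3)   # 540x420
b=cv2.resize(d[130:330,190:370],None,fx=3,fy=3,interpolation=3)
cv2.imwrite("pics/c1.png",cv2.resize(s[85:285,140:400],(780,600),interpolation=3))
cv2.imwrite("pics/c2.png",cv2.resize(d[130:330,190:450],(780,600),interpolation=3))
ps,pd=cam("scene"),cam("side")
for nm,uv in [("cream",(175,203)),("white",(181,111))]:
    print(nm,onz(ps,uv,8).round(), s[uv[1],uv[0]])
for n,im,p in [("scene",s,ps),("side",d,pd)]:
    hsv=cv2.cvtColor(im,cv2.COLOR_BGR2HSV)
    m=((hsv[...,1]<70)&(hsv[...,2]>150)).astype(np.uint8)
    m=cv2.morphologyEx(m,cv2.MORPH_OPEN,np.ones((3,3)))
    k,l,st,c=cv2.connectedComponentsWithStats(m)
    for i in range(1,k):
        if st[i,4]>300:
            cn=cv2.findContours((l==i).astype(np.uint8),0,1)[0][0]
            r=cv2.boxPoints(cv2.minAreaRect(cn)); ap=cv2.approxPolyDP(cn,6,True)[:,0]
            print(n,st[i],c[i].round(1),[onz(p,q,8)[:2].round().tolist() for q in ap][:6])
E
```

```text
cream [ 595. -290.    8.] [226 234 233]
white [ 154. -486.    8.] [236 235 234]
scene [ 159   95   41   34 1184] [180.1 111. ] [[85.0, -589.0], [259.0, -528.0], [215.0, -383.0], [33.0, -462.0]]
scene [229 143  33  17 330] [245.1 150.8] [[296.0, -220.0], [315.0, -114.0], [273.0, -102.0], [256.0, -204.0]]
scene [276 156  36  19 372] [293.8 165. ] [[309.0, -32.0], [326.0, 85.0], [292.0, 94.0], [267.0, -22.0]]
scene [ 144  182   60   44 1604] [174.3 203.2] [[521.0, -366.0], [666.0, -366.0], [668.0, -222.0], [521.0, -223.0]]
scene [239 216  51  25 707] [265.6 229.8] [[537.0, 88.0], [541.0, 38.0], [591.0, 28.0], [612.0, -46.0], [641.0, -45.0], [630.0, 58.0]]
scene [ 61 242  33  17 324] [ 78.  250.5] [[886.0, -524.0], [872.0, -439.0], [842.0, -441.0], [840.0, -524.0]]
scene [138 245  30  16 304] [152.5 252.3] [[792.0, -316.0], [814.0, -246.0], [780.0, -224.0]]
scene [ 450  245  103   82 5579] [501.4 284.6] [[469.0, 602.0], [658.0, 605.0], [656.0, 873.0], [465.0, 870.0]]
scene [  95  251   84   49 1265] [138. 273.] [[844.0, -433.0], [879.0, -394.0], [849.0, -327.0], [878.0, -244.0], [852.0, 
[... 957 characters left out ...]
54] [177.6 201.9] [[952.0, -159.0], [957.0, 121.0]]
side [247 200  23  31 337] [255.4 216.6] [[705.0, -89.0], [680.0, 11.0], [609.0, 42.0], [606.0, 2.0], [664.0, -19.0]]
side [203 202  39  26 698] [221.2 215. ] [[846.0, 14.0], [778.0, 73.0], [711.0, -6.0], [773.0, -54.0], [779.0, 12.0], [814.0, -48.0]]
side [110 254  35  50 422] [127.2 279.2] [[955.0, 246.0], [961.0, 443.0]]
side [ 81 305  33  43 407] [ 96.6 326.3] [[947.0, 450.0], [969.0, 453.0], [964.0, 587.0], [944.0, 585.0]]
side [  79  310  114  110 7106] [137.3 364.8] [[887.0, 448.0], [885.0, 715.0], [695.0, 712.0], [699.0, 448.0]]
side [277 346  32  30 496] [292.4 359.5] [[433.0, 448.0], [427.0, 511.0], [373.0, 504.0], [376.0, 444.0]]
```

View pics/c1.png

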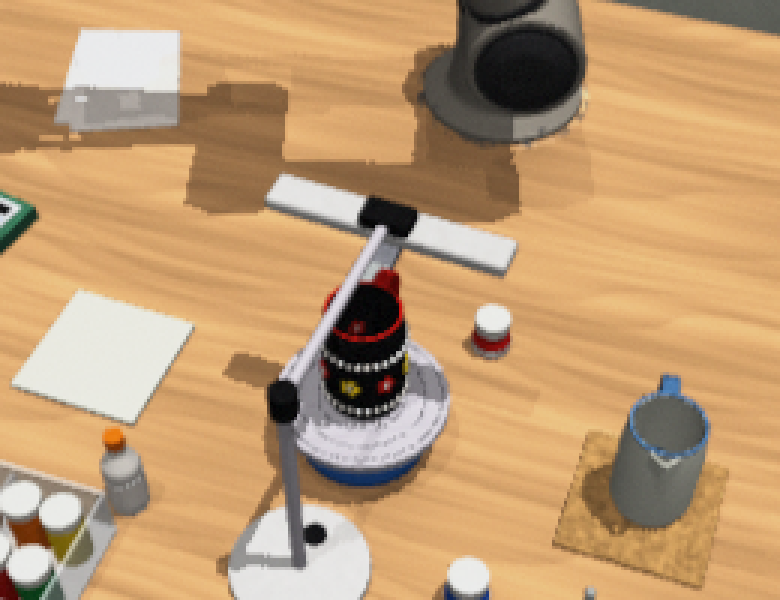

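View pics/c2.png

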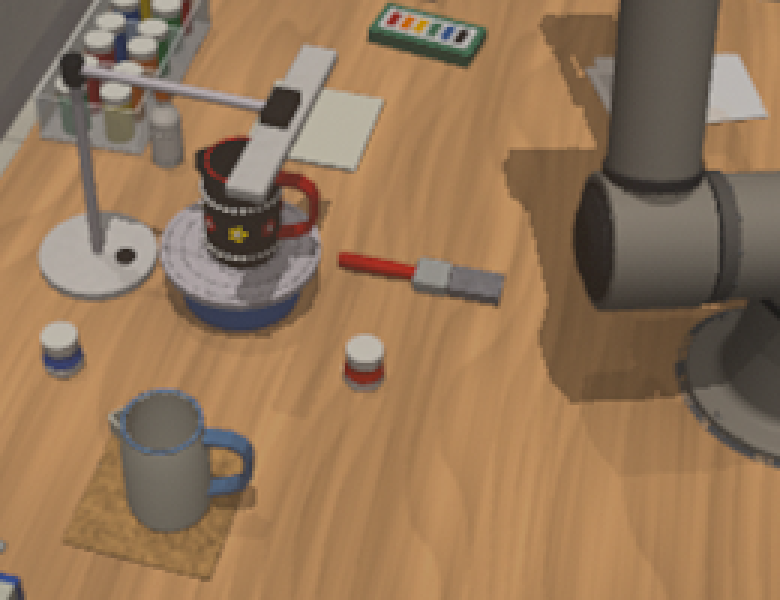

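Candidates for the drying tile are the cream-white 145 mm square at (175,203) and the white 165x185 mm sheet at (181,111). The square fits: its size is right, it lies beside the wheel opposite the cork mat, and the other one is a skewed paper sheet by the robot. The white jug is the blue-handled one on the cork at (360,237). The yellow jug at (474,213) is the decoy. The crops confirm both picks. Next I'll fit the circles.

```bash
cat >> h.py <<'E'
def fitc(P,R,it=3000,tol=2.5,seed=0):
    # circle of known radius R, consensus + refinement
    from scipy.optimize import least_squares
    rng=np.random.default_rng(seed); best=(-1,)
    for _ in range(it):
        a,b=P[rng.integers(len(P),size=2)]; d=b-a; L=np.hypot(*d)
        if L<R*.6 or L>=2*R: continue
        n=np.array([-d[1],d[0]])/L
        for s in (1,-1):
            c=(a+b)/2+s*n*np.sqrt(R*R-L*L/4); e=abs(np.hypot(*(P-c).T)-R); k=(e<tol).sum()
            if k>best[0]: best=(k,c)
    c=best[1]; Q=P[abs(np.hypot(*(P-c).T)-R)<tol]
    r=least_squares(lambda v:np.hypot(*(Q-v).T)-R,c); return r.x,len(Q),len(P)
def mask(im,kind):
    h=cv2.cvtColor(im,cv2.COLOR_BGR2HSV).astype(int); H,S,V=h[...,0],h[...,1],h[...,2]
    if kind=="red": return ((H<7)|(H>172))&(S>140)&(V>60)
    if kind=="blue": return (H>98)&(H<125)&(S>90)&(V>60)
E
python3 - <<'E'
from h import *
for n,kind,z,R,box in [("scene","red",195,36,(225,165,290,240)),("side","red",195,36,(250,165,305,215)),
                       ("scene","blue",131,36,(335,205,385,265)),("side","blue",131,36,(220,255,280,315))]:
    im=cv2.imread(f"pics/{n}0.png"); p=cam(n); m=mask(im,kind); M=np.zeros_like(m); x0,y0,x1,y1=box; M[y0:y1,x0:x1]=m[y0:y1,x0:x1]
    v,u=np.nonzero(M); P=np.array([onz(p,q,z)[:2] for q in zip(u,v)]); print(n,kind,fitc(P,R))
    # handle: farthest pixels on the upright part, intersect with point list
p=cam("scene")
print("bar",[onz(p,q,287)[:2].round().tolist() for q in [(234.3,143.3),(312,165),(306.7,176),(228.7,153.3)]])
pd=cam("side"); f=lambda x,y:(190+x/3,130+y/3)
print("bar side",[onz(pd,f(*q),287)[:2].round().tolist() for q in [(306,46),(336,52),(265,187),(230,183)]])
# wheel head edge points from crops (head top rim)
W=[onz(p,(140+x/3,85+y/3),70)[:2] for x,y in [(450,400),(440,365),(420,345),(447,420),(425,448),(400,462),(360,470),(320,458)]]
print("wheel sc",fitc(np.array(W),90,tol=5))
W=[onz(pd,f(x,y),70)[:2] for x,y in [(163,250),(175,275),(200,292),(240,298),(280,290),(305,272),(320,250),(172,225),(190,207)]]
print("wheel sd",fitc(np.array(W),90,tol=5))
# handle points, two views, outer mid
for nm,z0,u1,u2 in [("black",0,(140+385/3,85+283/3),f(312,205)),("white",0,(140+670/3,85+388/3),f(247,463))]:
    print(nm,onz(p,u1,(70 if nm=="black" else 6)+112).round(),"side",onz(pd,u2,(70 if nm=="black" else 6)+76).round())
for nm,q in [("redjar",(304,190)),("brush",(0,0)),("box",(130,163)),("glue",(178,235))]:
    print(nm,onz(p,q,20).round())
E
```

```text
scene red (array([596.11782388,  14.26014563]), 78, 167)
side red (array([536.84456046,  71.67492124]), 46, 171)
scene blue (array([583.93811395, 316.22339173]), 62, 88)
side blue (array([542.23846982, 351.6356616 ]), 26, 71)
bar [[539.0, -83.0], [550.0, 146.0], [594.0, 143.0], [581.0, -83.0]]
bar side [[547.0, -75.0], [515.0, -72.0], [529.0, 149.0], [561.0, 152.0]]
wheel sc (array([603.23942898,  15.85124529]), 8, 8)
wheel sd (array([595.49446169,   6.11987689]), 8, 9)
black [546.  20. 182.] side [517.  10. 146.]
white [532. 311. 118.] side [505. 307.  82.]
redjar [411. 101.  20.]
brush [ -359. -1795.    20.]
box [ 489. -518.   20.]
glue [ 716. -217.   20.]
```

```bash
python3 -m pendant '[[[0.3,0.8,0.1],[0,0,-0.9],1],[[0.3,0.8,0.1],[0,0,-0.9],1],[[0.3,0.8,0.1],[0,0,-0.9],1],[[0.3,0.8,0],[0,0,-0.9],1],[[0.3,0.8,0],[0,-1,0],1],[[0.3,0.8,0],[0,-1,0],1],[[0.3,0.8,0],[0,-1,0],1],[[0.3,0.8,0],[0,-1,0],1],[[0.3,0.8,0],[0,-1,0],1],[[0.3,0.8,0],[0,-1,0],1]]' && python3 -m pendant '[[[0.3,0.8,0],[0,-1,0],1],[[0.3,0.8,0],[0,0,0],1],[[0.3,0.8,0],[0,0,0],1],[[0.3,0.8,0],[0,0,0],1],[[0.3,0.8,0],[0,0,0],1],[[0.3,0.8,0],[0,0,0],1],[[0.3,0.8,0],[0,0,0],1],[[0.3,0.8,0],[0,0,0],1],[[0,0,0],[0,0,0],1],[[0,0,0],[0,0,0],1]]'
python3 - <<'E'
from h import *
o=bot.get_obs(); print(o["joint_positions"].round(2)); p=cam("wrist"); im=bot.capture("wrist"); cv2.imwrite("pics/w1.png",im)
print(ray(p,(280,210)))
E
```

```text
time: 0.98
tool_pos: [323.9, -229.6, 253.4]
tcp_rot: [3.111, -0.725, 0.04]
contact_force: [0.4, 0.6, -0.9]
grip_width: 91.8
finger_force: 0.0
time: 1.82
tool_pos: [395.4, -35.3, 252.7]
tcp_rot: [3.109, -0.839, 0.052]
contact_force: [-0.2, -0.9, 0.4]
grip_width: 91.8
finger_force: 0.0
[-0.66 -0.24  2.44  1.17  0.53 -0.06]
(array([336.16771382, -34.45422257, 398.69230415]), array([ 0.54498319, -0.00556587, -0.83842849]))
```

View pics/w1.png

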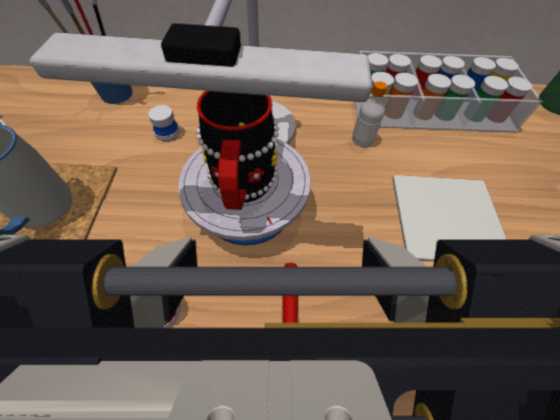

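The wrist view shows the black jug at (238,145) on the wheel, its red strap at (232,172) facing the robot, the lamp bar at (205,68), the tile at (450,217), and the white jug at the left edge.

```bash
cat > m.py <<'E'
from h import *
im=cv2.imread("pics/w1.png"); p=cam("wrist")
m=mask(im,"red"); M=m.copy(); M[:]=0; M[88:135,190:285]=m[88:135,190:285]; v,u=np.nonzero(M)
P=np.array([onz(p,q,195)[:2] for q in zip(u,v)]); c,k,_=fitc(P,35.5,tol=2); print("rim",c.round(1),k,len(P))
h=cv2.cvtColor(im,cv2.COLOR_BGR2HSV); w=((h[...,1]<60)&(h[...,2]>90)).astype(np.uint8); w[:120]=0; w[235:]=0; w[:,:170]=0; w[:,320:]=0
# wheel outline: leftmost/rightmost/lowest of mask
B=[]
for r in range(140,215):
    x=np.nonzero(w[r])[0]
    if len(x)>5: B+= [(x[0],r),(x[-1],r)]
for q in range(180,312,2):
    y=np.nonzero(w[:,q])[0]
    if len(y): B.append((q,y[-1]))
W=np.array([onz(p,q,70)[:2] for q in B]); print("wheel",fitc(W,90,tol=2.5))
H=np.zeros_like(m); H[140:212,205:250]=m[140:212,205:250]
k,l,st,ce=cv2.connectedComponentsWithStats(H.astype(np.uint8)); i=1+st[1:,4].argmax(); H=l==i; print(st[i])
for r in range(145,208,6):
    x=np.nonzero(H[r])[0]; o,d=ray(p,(x.mean(),r)); 
    # intersect cylinder r=84 about c
    a=d[:2]@d[:2]; b=2*(o[:2]-c)@d[:2]; g=(o[:2]-c)@(o[:2]-c)-84**2; t=(-b-np.sqrt(max(b*b-4*a*g,0)))/2/a; X=o+t*d
    print(r,x[0],x[-1],X.round(1),"yaw",np.arctan2(*(c-X[:2])[::-1]).round(3))
f=[(38,80),(45,36),(371,96),(368,56)]
print("bar: front-lower z256",[onz(p,q,256)[:2].round().tolist() for q in [(38,80),(371,96)]],"top z287",[onz(p,q,287)[:2].round().tolist() for q in [(38,66),(368,80),(56,36),(360,55)]])
t=((h[...,1]<45)&(h[...,2]>180)).astype(np.uint8); t[:170]=0;t[:,:385]=0;t[:,510:]=0;t[262:]=0
cn=max(cv2.findContours(t,0,1)[0],key=cv2.contourArea); ap=cv2.approxPolyDP(cn,5,True)[:,0]; print("tile",[(a.tolist(),onz(p,a,8)[:2].round().tolist()) for a in ap])
E
python3 m.py
```

```text
rim [595.7  11.1] 380 451
wheel (array([600.59129963,   9.80850055]), 205, 216)
[ 212  140   34   69 1392]
145 222 240 [512.1   2.4 221.1] yaw 0.103
151 221 238 [511.9   4.4 214.4] yaw 0.08
157 220 238 [511.8   5.6 207.4] yaw 0.066
163 218 237 [511.7   7.7 199.9] yaw 0.04
169 212 237 [511.7  11.3 192. ] yaw -0.002
175 214 237 [511.7   9.8 183.9] yaw 0.015
181 218 237 [511.7  10.7 175.2] yaw 0.005
187 219 237 [511.7  11.3 166. ] yaw -0.002
193 221 245 [511.7   7.6 156.5] yaw 0.042
199 223 243 [511.7   8.6 146.3] yaw 0.03
205 224 241 [511.7  10.3 135.5] yaw 0.01
bar: front-lower z256 [[538.0, 146.0], [532.0, -103.0]] top z287 [[508.0, 112.0], [505.0, -89.0], [543.0, 116.0], [532.0, -87.0]]
tile [([394, 175], [666.0, -228.0]), ([407, 248], [532.0, -222.0]), ([415, 256], [520.0, -230.0]), ([432, 258], [518.0, -254.0]), ([438, 238], [550.0, -271.0]), ([505, 238], [553.0, -370.0]), ([483, 181], [659.0, -374.0])]
```

```bash
cat >> h.py <<'E'
from scipy.spatial.transform import Rotation as Ro
def need(grasp,psi,beta,back=0):
    """shift (units of 30mm) and turn (units of .12) from measured pose so the grasp point sits at grasp, back mm short"""
    o=bot.get_obs(); R=Ro.from_euler("xyz",o["tcp_rot"])
    z=np.array([np.cos(psi)*np.cos(beta),np.sin(psi)*np.cos(beta),-np.sin(beta)]); y=np.array([np.sin(psi),-np.cos(psi),0])
    T=Ro.from_matrix(np.c_[np.cross(y,z),y,z]); tcp=np.array(grasp)+z*(2-back)
    print("pos",o["tool_pos"].round(1),"->",tcp.round(1),"shift/30",((tcp-o["tool_pos"])/30).round(2),"turn/.12",((T*R.inv()).as_rotvec()/.12).round(2),"axis",z.round(3), "j",o["joint_positions"].round(2),"F",o["contact_force"].round(1))
E
python3 - <<'E'
from h import *
p=cam("wrist")
print(onz(p,(231,145),186),onz(p,(229.5,151),186)); 
need([516,8.6,146],.03,.73,70); need([516,8.6,146],.03,.73,0)
E
```

```text
[546.88425677  10.08052469 186.        ] [539.02826119  10.63942702 186.        ]
pos [395.4 -37.4 252.8] -> [465.4   7.1 191.3] shift/30 [ 2.33  1.48 -2.05] turn/.12 [ 0.18 -0.    0.06] axis [ 0.745  0.022 -0.667] j [-0.67 -0.24  2.44  1.17  0.53 -0.06] F [-0.3  0.5  0.2]
pos [395.4 -37.4 252.8] -> [517.5   8.6 144.7] shift/30 [ 4.07  1.53 -3.6 ] turn/.12 [ 0.18 -0.    0.06] axis [ 0.745  0.022 -0.667] j [-0.67 -0.24  2.44  1.17  0.53 -0.06] F [-0.3  0.5  0.2]
```

```bash
python3 -m pendant '[[[0.2,0.5,0],[0.18,0,0.06],1],[[0.2,0.5,0],[0,0,0],1],[[0.4,0.5,-0.4],[0,0,0],1],[[0.5,0,-0.5],[0,0,0],1],[[0.5,0,-0.5],[0,0,0],1],[[0.5,0,-0.6],[0,0,0],1],[[0,0,0],[0,0,0],1],[[0,0,0],[0,0,0],1],[[0,0,0],[0,0,0],1],[[0,0,0],[0,0,0],1]]'
python3 - <<'E'
from h import *
need([516,9.3,146],.02,.73,70)
p=cam("wrist"); im=bot.capture("wrist"); cv2.imwrite("pics/w2.png",im); m=mask(im,"red")
k,l,st,ce=cv2.connectedComponentsWithStats(m.astype(np.uint8))
for i in range(1,k):
    if st[i,4]>150: print(st[i])
cv2.imwrite("pics/w2.png",im)
E
```

```text
time: 2.7
tool_pos: [450.0, 7.1, 211.6]
tcp_rot: [-3.135, -0.846, 0.024]
contact_force: [-0.5, -0.0, 0.5]
grip_width: 91.5
finger_force: 0.0
pos [450.    7.1 211.6] -> [465.3   8.3 191.3] shift/30 [ 0.51  0.04 -0.67] turn/.12 [-0.04  0.04 -0.08] axis [ 0.745  0.015 -0.667] j [-0.35 -0.    2.43  1.89  0.3  -0.59] F [-0.5 -0.   0.5]
[229  90  94  52 731]
[ 244  154   41   84 2105]
[326 295  19  27 432]
```

View pics/w2.png

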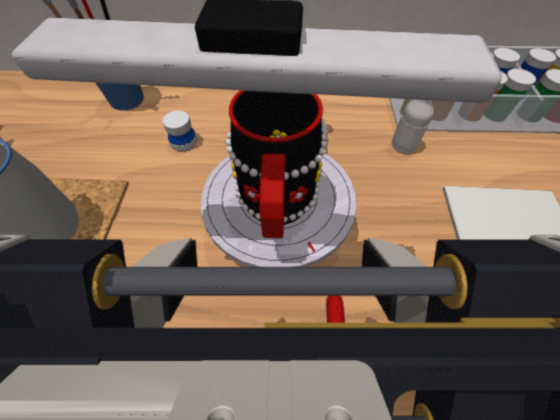

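The view shows the strap centred near (273,205), the rim at (276,112), and the lamp bar clear above. j5 is close to its limit, so I'll use a steeper lean.

```bash
python3 -m pendant '[[[0,0,0],[0,0.3,0],1],[[0,0,0],[0,0.3,0],1],[[0,0,0],[0,0.3,0],1],[[0,0,0],[0,0.3,0],1],[[0,0,0],[0,0.3,0],1],[[0,0,0],[0,0.3,0],1],[[0,0,0],[0,0.3,0],1],[[0,0,0],[0,0.4,0],1],[[0,0,0],[0,0,0],1],[[0,0,0],[0,0,0],1]]'
python3 - <<'E'
from h import *
need([516,9.3,146],.02,1.02,70)
p=cam("wrist"); im=bot.capture("wrist"); cv2.imwrite("pics/w3.png",im); m=mask(im,"red")
k,l,st,ce=cv2.connectedComponentsWithStats(m.astype(np.uint8))
for i in range(1,k):
    if st[i,4]>150:
        print(st[i])
        if st[i,3]>st[i,2] and st[i,4]>1000:
            for r in range(st[i,1],st[i,1]+st[i,3],8):
                x=np.nonzero(l[r]==i)[0]; o,d=ray(p,(x.mean(),r)); print(r,x[0],x[-1],"at x=512:",(o+d*(512-o[0])/d[0]).round(1),"at z=186:",onz(p,(x.mean(),r),186).round(1))
v,u=np.nonzero(m[:140,200:340]); P=np.array([onz(p,(a+200,b),195)[:2] for a,b in zip(u,v)]); print(fitc(P,35.5,tol=2))
E
```

```text
time: 3.58
tool_pos: [449.2, 6.2, 211.9]
tcp_rot: [-3.113, -0.591, 0.022]
contact_force: [0.4, -0.4, -0.2]
grip_width: 91.9
finger_force: 0.0
pos [449.2   6.2 211.9] -> [480.4   8.6 203.9] shift/30 [ 1.04  0.08 -0.27] turn/.12 [-0.21  0.33 -0.15] axis [ 0.523  0.01  -0.852] j [-0.3  -0.    2.23  0.53  0.41  0.81] F [ 0.4 -0.4 -0.2]
[224  73 103  37 765]
[ 244  121   43   85 2220]
121 263 272 at x=512: [512.   12.7 247.2] at z=186: [554.7  18.6 186. ]
129 261 286 at x=512: [512.   10.  240.8] at z=186: [548.3  13.9 186. ]
137 261 285 at x=512: [512.   10.5 233.7] at z=186: [542.   13.9 186. ]
145 260 285 at x=512: [512.   11.1 226. ] at z=186: [535.7  14.  186. ]
153 245 285 at x=512: [512.   15.5 217.3] at z=186: [529.5  18.5 186. ]
161 252 284 at x=512: [512.   14.6 207.9] at z=186: [523.6  16.5 186. ]
169 259 284 at x=512: [512.   13.  197.6] at z=186: [517.7  13.9 186. ]
177 260 285 at x=512: [512.   12.9 186. ] at z=186: [512.   12.9 186. ]
185 260 285 at x=512: [512.   13.5 172.9] at z=186: [506.3  12.7 186. ]
193 262 284 at x=512: [512.   13.8 158. ] at z=186: [500.8  12.1 186. ]
201 264 284 at x=512: [512.   13.8 141.2] at z=186: [495.3  11.2 186. ]
[328 249  16  18 264]
[328 295  17  27 435]
(array([595.03675041,  14.16555722]), 618, 1234)
```

```bash
python3 -m pendant '[[[0.3,0.05,0],[-0.1,0.1,-0.1],1],[[0.3,0.05,0],[-0.1,0.1,-0.05],1],[[0.3,0.05,-0.2],[0,0.13,0],1],[[0.3,0.05,-0.3],[0,0,0],1],[[0.3,0,-0.3],[0,0,0],1],[[0,0,-0.3],[0,0,0],1],[[0,0,0],[0,0,0],1],[[0,0,0],[0,0,0],1],[[0,0,0],[0,0,0],1],[[0,0,0],[0,0,0],1]]'
cat > look.py <<'E'
from h import *
import sys
need([516,12.5,146],.02,1.02,0)
print("dq",abs(bot.get_obs()["dq"]).max())
p=cam("wrist"); im=bot.capture("wrist"); cv2.imwrite("pics/w%s.png"%sys.argv[1],im); m=mask(im,"red")
k,l,st,ce=cv2.connectedComponentsWithStats(m.astype(np.uint8)); i=1+np.array([s[4]*(s[3]>s[2]) for s in st[1:]]).argmax(); print(st[i])
for r in range(st[i,1]+st[i,3]-45,st[i,1]+st[i,3]-2,6):
    x=np.nonzero(l[r]==i)[0]; o,d=ray(p,(x.mean(),r)); print(r,x[0],x[-1],"at x=512:",(o+d*(512-o[0])/d[0]).round(1))
E
python3 look.py 4
```

```text
time: 4.47
tool_pos: [493.9, 12.2, 178.8]
tcp_rot: [-3.14, -0.55, 0.018]
contact_force: [-0.6, -0.2, 0.8]
grip_width: 91.9
finger_force: 0.0
pos [493.9  12.2 178.8] -> [517.   12.5 144.3] shift/30 [ 0.77  0.01 -1.15] turn/.12 [-0.01 -0.01  0.01] axis [ 0.523  0.01  -0.852] j [-0.2   0.15  2.15  0.37  0.32  1.03] F [-0.6 -0.2  0.8]
dq 0.0032286235658431166
[ 237  152   56   97 3205]
204 259 291 at x=512: [512.   13.3 230.2]
210 259 291 at x=512: [512.   13.4 222.5]
216 259 290 at x=512: [512.   13.8 213.7]
222 259 290 at x=512: [512.   13.9 203.6]
228 260 290 at x=512: [512.   13.9 191.8]
234 260 289 at x=512: [512.   14.4 177.9]
240 262 289 at x=512: [512.   14.1 161.2]
246 264 288 at x=512: [512.   14.  140.8]
```

```bash
python3 -m pendant '[[[0,0.05,0],[0,0.3,0],1],[[0,0,0],[0,0.35,0],1],[[0.15,0,-0.22],[0,0,0],1],[[0.15,0,-0.22],[0,0,0],1],[[0.15,0,-0.22],[0,0,0],1],[[0.15,0,-0.22],[0,0,0],1],[[0.15,0,-0.22],[0,0,0],1],[[0,0,0],[0,0,0],1],[[0,0,0],[0,0,0],1],[[0,0,0],[0,0,0],1]]'
python3 look.py 5
```

```text
time: 5.35
tool_pos: [516.3, 13.9, 144.9]
tcp_rot: [-3.138, -0.47, 0.017]
contact_force: [0.1, -0.6, 0.5]
grip_width: 92.0
finger_force: 0.0
pos [516.3  13.9 144.9] -> [517.   12.5 144.3] shift/30 [ 0.02 -0.05 -0.02] turn/.12 [-0.02 -0.67  0.01] axis [ 0.523  0.01  -0.852] j [-0.17  0.27  2.08  0.27  0.35  1.15] F [ 0.1 -0.6  0.5]
dq 0.012515903825525126
[ 230  183   70   84 3656]
222 255 298 at x=512: [512.   12.4 312.2]
228 255 298 at x=512: [512.   12.4 313.5]
234 255 298 at x=512: [512.   12.3 315.2]
240 255 298 at x=512: [512.   12.3 317.5]
246 255 297 at x=512: [512.   12.2 320.7]
252 255 297 at x=512: [512.   12.2 325.8]
258 255 297 at x=512: [512.   12.1 334.5]
264 255 296 at x=512: [512.   11.7 353.6]
```

View pics/w5.png

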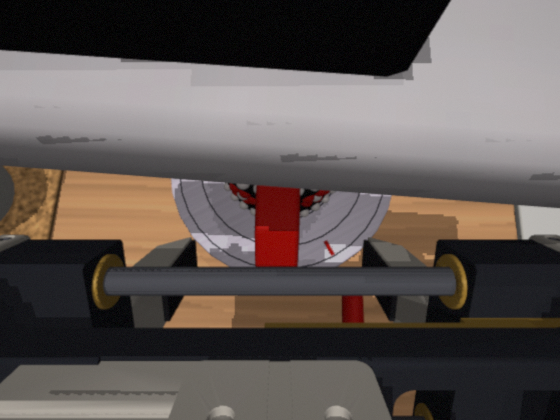

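The strap at (277,240) lies centred between the jaws, with the bar behind the wrist camera and clear of it. Closing.

```bash
python3 -m pendant '[[[0,0,0],[0,0,0],0.2],[[0,0,0],[0,0,0],-0.2],[[0,0,0],[0,0,0],-0.4],[[0,0,0],[0,0,0],-0.6],[[0,0,0],[0,0,0],-1],[[0,0,0],[0,0,0],-1],[[0,0,0],[0,0,0],-1],[[0,0,0],[0,0,0],-1],[[0,0,0],[0,0,0],-1],[[0,0,0],[0,0,0],-1]]'
```

```text
time: 6.23
tool_pos: [516.5, 13.8, 145.1]
tcp_rot: [-3.138, -0.471, 0.017]
contact_force: [-0.5, -0.1, 1.4]
grip_width: 29.6
finger_force: 0.0
```

```bash
python3 -m pendant '[[[0,0,0],[0,0,0],-1],[[0,0,0],[0,0,0],-1],[[0,0,0],[0,0,0],-1],[[0,0,0],[0,0,0],-1],[[0,0,0],[0,0,0],-1],[[0,0,0],[0,0,0],-1],[[0,0,0],[0,0,0],-1],[[0,0,0],[0,0,0],-1],[[0,0,0],[0,0,0],-1],[[0,0,0],[0,0,0],-1]]'
```

```text
time: 7.07
tool_pos: [516.4, 13.8, 145.1]
tcp_rot: [-3.138, -0.471, 0.017]
contact_force: [-0.5, 0.3, 0.4]
grip_width: 17.5
finger_force: 30.0
```

Gripped: 18 mm at 30 N. Lifting gently, then drawing back.

```bash
python3 -m pendant '[[[0,0,0.1],[0,0,0],-1],[[0,0,0.1],[0,0,0],-1],[[0,0,0.15],[0,0,0],-1],[[-0.1,0,0.15],[0,0,0],-1],[[-0.15,0,0.15],[0,0,0],-1],[[-0.15,0,0.15],[0,0,0],-1],[[-0.15,0,0.1],[0,0,0],-1],[[-0.1,0,0.1],[0,0,0],-1],[[0,0,0],[0,0,0],-1],[[0,0,0],[0,0,0],-1]]'
python3 - <<'E'
from h import *
o=bot.get_obs(); print(o["joint_positions"].round(2),o["moment"].round(2)); cv2.imwrite("pics/s6.png",cv2.resize(bot.capture("side")[110:290,180:420],(800,600),interpolation=3))
E
```

```text
time: 7.9
tool_pos: [496.9, 13.8, 175.5]
tcp_rot: [-3.138, -0.471, 0.017]
contact_force: [0.1, -0.8, -2.6]
grip_width: 17.6
finger_force: 30.0
[-0.18  0.18  2.08  0.23  0.43  1.18] [ 0.03  0.67 -0.02]
```

View pics/s6.png

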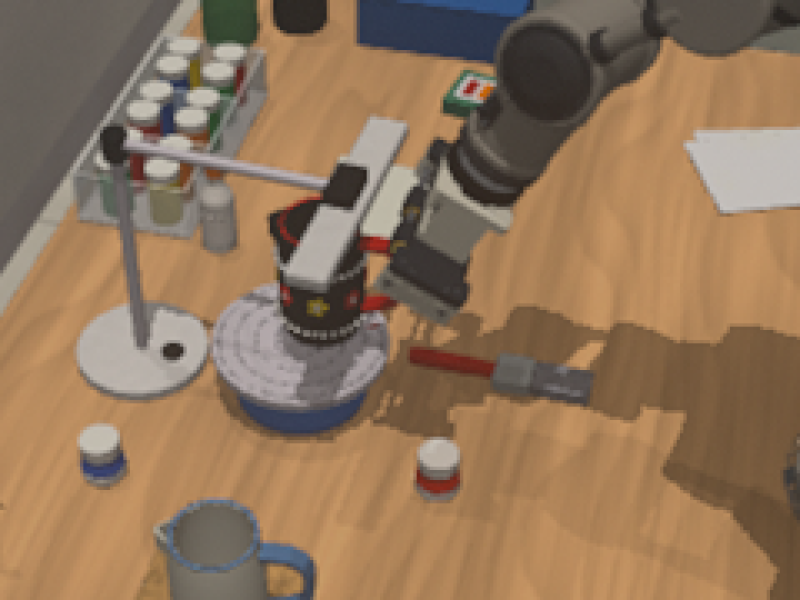

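The side view shows the jug lifted upright above the wheel, clear of the lamp bar. Now moving it to the tile.

```bash
python3 -m pendant '[[[0,-0.2,0.1],[0,0,0],-1],[[0,-0.4,0],[0,0,0],-1],[[0,-0.6,0],[0,0,0],-1],[[0,-0.6,0],[0,0,0],-1],[[0,-0.6,0],[0,0,0],-1],[[0,-0.6,0],[0,0,0],-1],[[0,-0.6,0],[0,0,0],-1],[[0,-0.6,0],[0,0,0],-1],[[0,-0.6,0],[0,0,0],-1],[[0,-0.6,0],[0,0,0],-1]]'
python3 -m pendant '[[[0,-0.6,0],[0,0,0],-1],[[0,-0.6,0],[0,0,0],-1],[[0,-0.6,0],[0,0,0],-1],[[0.1,-0.6,0],[0,0,0],-1],[[0.1,-0.6,0],[0,0,0],-1],[[0.1,-0.6,0],[0,0,0],-1],[[0.1,-0.5,0],[0,0,0],-1],[[0.1,-0.4,0],[0,0,0],-1],[[0.1,-0.2,0],[0,0,0],-1],[[0,0,0],[0,0,0],-1]]'
python3 - <<'E'
from h import *
need([515,-295,84.5],.02,1.1)
p=cam("scene"); im=bot.capture("scene"); cv2.imwrite("pics/s7.png",cv2.resize(im[100:280,90:330],(800,600),interpolation=3))
m=mask(im,"red"); m[:140]=0; m[:,:120]=0; m[:,220:]=0; m[240:]=0; v,u=np.nonzero(m); print(len(u))
zt=bot.get_obs()["tool_pos"][2]+50.7
P=np.array([onz(p,q,zt)[:2] for q in zip(u,v)]); print("rim",fitc(P,36))
E
```

```text
time: 8.78
tool_pos: [497.0, -149.7, 178.2]
tcp_rot: [-3.138, -0.471, 0.017]
contact_force: [0.8, 0.0, -1.8]
grip_width: 17.7
finger_force: 30.0
time: 9.62
tool_pos: [515.4, -290.7, 178.1]
tcp_rot: [-3.139, -0.471, 0.016]
contact_force: [-0.3, -1.3, -1.7]
grip_width: 17.7
finger_force: 30.0
pos [ 515.4 -290.7  178.1] -> [ 515.9 -295.    82.7] shift/30 [ 0.02 -0.14 -3.18] turn/.12 [-0.02  0.    0.02] axis [ 0.454  0.009 -0.891] j [-0.82  0.37  1.79  0.53  0.73  0.38] F [-0.3 -1.3 -1.7]
233
rim (array([ 595.768099  , -289.93572431]), 93, 233)
```

View pics/s7.png

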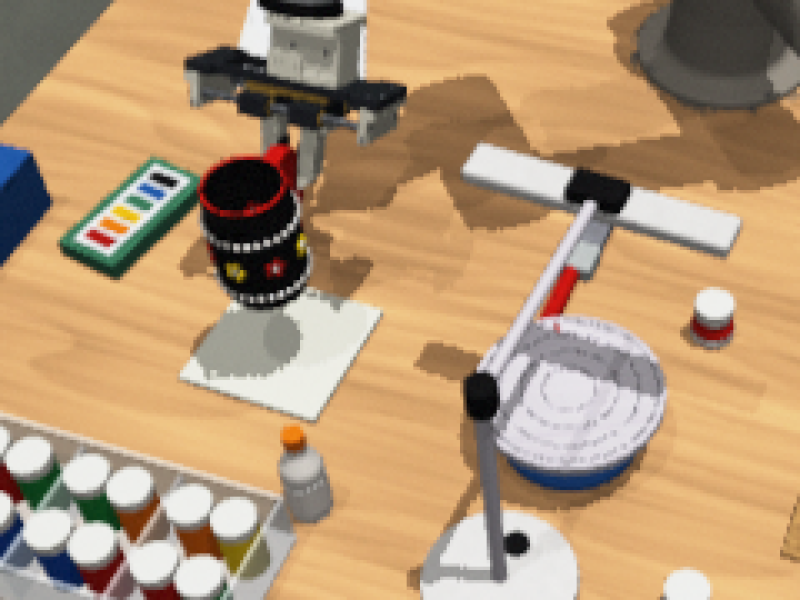

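The view shows the jug hanging upright over the tile, with the wheel now bare. Lowering.

```bash
python3 -m pendant '[[[0,-0.05,-0.2],[0,0,0],-1],[[0,-0.05,-0.4],[0,0,0],-1],[[0,-0.04,-0.5],[0,0,0],-1],[[0,0,-0.5],[0,0,0],-1],[[0,0,-0.5],[0,0,0],-1],[[0,0,-0.4],[0,0,0],-1],[[0,0,-0.2],[0,0,0],-1],[[0,0,-0.15],[0,0,0],-1],[[0,0,-0.1],[0,0,0],-1],[[0,0,0],[0,0,0],-1]]'
python3 -m pendant '[[[0,0,-0.05],[0,0,0],-1],[[0,0,-0.05],[0,0,0],-1],[[0,0,-0.05],[0,0,0],-1],[[0,0,-0.03],[0,0,0],-1],[[0,0,0],[0,0,0],-1],[[0,0,0],[0,0,0],-1],[[0,0,0],[0,0,0],-1],[[0,0,0],[0,0,0],-1],[[0,0,0],[0,0,0],-1],[[0,0,0],[0,0,0],-1]]'
```

```text
time: 10.5
tool_pos: [515.0, -293.1, 89.4]
tcp_rot: [-3.138, -0.471, 0.017]
contact_force: [-0.2, 0.4, -2.6]
grip_width: 17.7
finger_force: 30.0
time: 11.33
tool_pos: [515.0, -293.4, 84.3]
tcp_rot: [-3.138, -0.471, 0.017]
contact_force: [0.3, 0.8, -3.5]
grip_width: 17.5
finger_force: 30.0
```

```bash
python3 -m pendant '[[[0,0,-0.02],[0,0,0],-1],[[0,0,-0.02],[0,0,0],-1],[[0,0,0],[0,0,0],-1],[[0,0,0],[0,0,0],-1],[[0,0,0],[0,0,0],-1],[[0,0,0],[0,0,0],-1],[[0,0,0],[0,0,0],-1],[[0,0,0],[0,0,0],-1],[[0,0,0],[0,0,0],-1],[[0,0,0],[0,0,0],-1]]'
```

```text
time: 12.17
tool_pos: [515.0, -293.4, 83.2]
tcp_rot: [-3.138, -0.471, 0.017]
contact_force: [-0.6, 0.1, 1.1]
grip_width: 17.6
finger_force: 30.0
```

Weight is carried by the tile now. Releasing and backing out along the tool axis.

```bash
python3 -m pendant '[[[0,0,0],[0,0,0],-0.5],[[0,0,0],[0,0,0],-0.4],[[0,0,0],[0,0,0],-0.2],[[0,0,0],[0,0,0],0],[[0,0,0],[0,0,0],0.3],[[0,0,0],[0,0,0],0.6],[[0,0,0],[0,0,0],0.6],[[0,0,0],[0,0,0],0.6],[[0,0,0],[0,0,0],0.6],[[0,0,0],[0,0,0],0.6]]'
python3 -m pendant '[[[-0.05,0,0.1],[0,0,0],0.6],[[-0.1,0,0.2],[0,0,0],0.6],[[-0.2,0,0.4],[0,0,0],0.6],[[-0.3,0,0.6],[0,0,0],0.6],[[-0.3,0,0.6],[0,0,0],0.6],[[-0.3,0.2,0.6],[0,0,0],0.6],[[-0.3,0.4,0.4],[0,0,0],0.8],[[-0.2,0.6,0.3],[0,0,0],1],[[0,0.6,0.2],[0,0,0],1],[[0,0.4,0],[0,0,0],1]]'
python3 - <<'E'
from h import *
p=cam("scene"); im=bot.capture("scene"); cv2.imwrite("pics/s8.png",im)
m=mask(im,"red"); m[:140]=0; m[:,:120]=0; m[:,220:]=0; m[250:]=0; v,u=np.nonzero(m)
P=np.array([onz(p,q,133)[:2] for q in zip(u,v)]); print("black rim",fitc(P,36))
hs=cv2.cvtColor(im,cv2.COLOR_BGR2HSV)
w=((hs[...,1]<60)&(hs[...,2]>110)).astype(np.uint8); w[:190]=0; w[245:]=0; w[:,:225]=0; w[:,295:]=0
B=[]
for r in range(195,243):
    x=np.nonzero(w[r])[0]
    if len(x)>5: B+=[(x[0],r),(x[-1],r)]
for q in range(232,292):
    y=np.nonzero(w[:,q])[0]
    if len(y): B+=[(q,y[0]),(q,y[-1])]
print("wheel",fitc(np.array([onz(p,q,70)[:2] for q in B]),90,tol=2.5))
b=mask(im,"blue"); M=b*0; M[205:265,335:385]=b[205:265,335:385]; v,u=np.nonzero(M); P=np.array([onz(p,q,131)[:2] for q in zip(u,v)])
print("white rim",fitc(P,36,tol=3), "handle px far", sorted(zip(v,u))[:6])
print("top handle z118",[onz(p,q[::-1],118)[:2].round() for q in sorted(zip(v,u))[:6]])
E
```

```text
time: 13.0
tool_pos: [515.0, -293.4, 83.1]
tcp_rot: [-3.138, -0.471, 0.017]
contact_force: [0.1, 0.7, -0.8]
grip_width: 72.4
finger_force: 0.0
time: 13.83
tool_pos: [462.2, -226.6, 186.8]
tcp_rot: [-3.14, -0.472, 0.017]
contact_force: [-0.1, -0.5, -0.6]
grip_width: 91.0
finger_force: 0.0
black rim (array([ 594.55900545, -291.77064754]), 90, 239)
wheel (array([603.04579186,  13.72699206]), 149, 206)
white rim (array([584.15934944, 316.20460517]), 65, 89) handle px far [(np.int64(210), np.int64(362)), (np.int64(211), np.int64(361)), (np.int64(211), np.int64(362)), (np.int64(211), np.int64(363)), (np.int64(211), np.int64(364)), (np.int64(211), np.int64(365))]
top handle z118 [array([517., 304.]), array([522., 302.]), array([521., 305.]), array([520., 307.]), array([519., 310.]), array([518., 313.])]
```

```bash
python3 -m pendant '[[[0,0.4,0.1],[0,0,0],1],[[0,0.7,0.1],[0,0,0],1],[[0,0.7,0.1],[0,0,0],1],[[0,0.7,0],[0,0,0],1],[[0,0.7,0],[0,0,0],1],[[0,0.7,0],[0,0,0],1],[[0,0.7,0],[0,0,0],1],[[0,0.7,0],[0,0,0],1],[[0,0.7,0],[0,0,0],1],[[0,0.7,0],[0,0,0],1]]'
python3 -m pendant '[[[0,0.7,0],[0,0,0],1],[[0,0.7,0],[0,0,0],1],[[0,0.7,0],[0,0,0],1],[[0,0.7,0],[0,0,0],1],[[0,0.7,0],[0,0,0],1],[[0,0.7,0],[0,0,0],1],[[0,0.7,0],[0,0,0],1],[[0,0.7,0],[0,0,0],1],[[0,0.7,0],[0,0,0],1],[[0,0.7,0],[0,0,0],1]]'
python3 -m pendant '[[[-0.1,0.7,0],[0,0,0],1],[[-0.1,0.7,0],[0,0,0],1],[[-0.1,0.7,0],[0,0,0],1],[[-0.1,0.7,0],[0,0,0],1],[[-0.1,0.6,0],[0,0,0.3],1],[[0,0.4,0],[0,0,0.3],1],[[0,0,0],[0,0,0],1],[[0,0,0],[0,0,0],1],[[0,0,0],[0,0,0],1],[[0,0,0],[0,0,0],1]]'
python3 - <<'E'
from h import *
need([504,307,82],.09,1.1,90)
p=cam("wrist"); im=bot.capture("wrist"); cv2.imwrite("pics/w9.png",im)
b=mask(im,"blue"); k,l,st,ce=cv2.connectedComponentsWithStats(b.astype(np.uint8))
for i in range(1,k):
    if st[i,4]>80: print(st[i],ce[i].round())
E
```

```text
time: 14.72
tool_pos: [462.5, -25.7, 193.8]
tcp_rot: [-3.138, -0.471, 0.017]
contact_force: [-0.8, -0.3, -0.5]
grip_width: 91.9
finger_force: 0.0
time: 15.55
tool_pos: [462.6, 184.7, 193.8]
tcp_rot: [-3.138, -0.47, 0.017]
contact_force: [-0.6, -0.0, 0.3]
grip_width: 92.2
finger_force: 0.0
time: 16.38
tool_pos: [447.6, 296.8, 193.8]
tcp_rot: [-3.138, -0.47, 0.088]
contact_force: [-0.4, 0.5, 0.1]
grip_width: 91.7
finger_force: 0.0
pos [447.6 296.8 193.8] -> [464.2 303.4 160.4] shift/30 [ 0.56  0.22 -1.11] turn/.12 [-0.02 -0.01  0.01] axis [ 0.452  0.041 -0.891] j [ 0.56  0.25  1.91 -0.38  0.58  2.31] F [-0.4  0.5  0.1]
[  2   0  27  35 284] [18. 20.]
[ 52  22  28  57 306] [69. 54.]
[381  25  34  26 344] [394.  41.]
[222  52  95  87 965] [269.  98.]
[ 473  131   65   88 1240] [493. 182.]
[ 260  147   23   61 1302] [271. 176.]
```

View pics/w9.png

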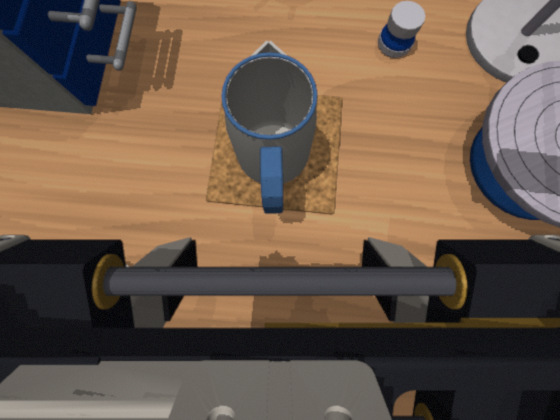

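The view shows the white jug on the cork: rim at (270,95), blue strap at (271,180).

```bash
cat > look2.py <<'E'
from h import *
import sys
im=cv2.imread("pics/%s.png"%sys.argv[1]); p=cam("wrist"); b=mask(im,"blue"); k,l,st,ce=cv2.connectedComponentsWithStats(b.astype(np.uint8))
R=(b&(np.arange(420)<145)[:,None]&(abs(np.arange(560)-270)<55)); v,u=np.nonzero(R)
c,n,N=fitc(np.array([onz(p,q,131)[:2] for q in zip(u,v)]),35.5,tol=2); print("rim",c.round(1),n,N)
i=[j for j in range(1,k) if st[j,3]>1.5*st[j,2] and st[j,4]>1000 and 200<ce[j][0]<340][0]
for r in range(st[i,1]+4,st[i,1]+st[i,3],7):
    x=np.nonzero(l[r]==i)[0]; o,d=ray(p,(x.mean(),r)); X=o+d*((c[0]-84)-o[0])/d[0]; print(r,x[0],x[-1],"outer",X.round(1),"top122",onz(p,(x.mean(),r),122).round(1))
E
python3 look2.py w9
```

```text
rim [584.  316.7] 793 965
151 260 281 outer [500.  304.8 218.7] top122 [540.1 311.7 122. ]
158 260 281 outer [500.  305.1 209.9] top122 [534.2 311.1 122. ]
165 260 281 outer [500.  305.4 200. ] top122 [528.4 310.6 122. ]
172 260 282 outer [500.  305.5 188.8] top122 [522.6 309.6 122. ]
179 261 282 outer [500.  305.6 176. ] top122 [516.9 308.7 122. ]
186 261 282 outer [500. 306. 161.] top122 [511.3 308.2 122. ]
193 262 282 outer [500.  306.1 143.5] top122 [505.7 307.2 122. ]
200 263 281 outer [500.  306.7 122.6] top122 [500.2 306.7 122. ]
207 264 279 outer [500.  307.8  97.1] top122 [494.6 306.6 122. ]
```

```bash
python3 -m pendant '[[[0.25,0.07,-0.4],[0,0,0.12],1],[[0.25,0.07,-0.5],[0,0,0],1],[[0.25,0.07,-0.5],[0,0,0],1],[[0.27,0.08,-0.6],[0,0,0],1],[[0.2,0.02,-0.4],[0,0,0],1],[[0.2,0.02,-0.4],[0,0,0],1],[[0.2,0.02,-0.4],[0,0,0],1],[[0.15,0.02,-0.3],[0,0,0],1],[[0.1,0.01,-0.2],[0,0,0],1],[[0.05,0,-0.04],[0,0,0],1]]'
python3 - <<'E'
from h import *
need([504.4,308.1,82.5],.105,1.1,0)
im=bot.capture("wrist"); b=mask(im,"blue"); k,l,st,ce=cv2.connectedComponentsWithStats(b.astype(np.uint8))
for i in range(1,k):
    if st[i,4]>800: print(st[i],ce[i].round())
E
```

```text
time: 17.27
tool_pos: [505.1, 308.5, 80.8]
tcp_rot: [-3.139, -0.469, 0.103]
contact_force: [0.0, -0.2, -0.5]
grip_width: 91.9
finger_force: 0.0
pos [505.1 308.5  80.8] -> [505.3 308.2  80.7] shift/30 [ 0.01 -0.01 -0.  ] turn/.12 [-0.02 -0.01  0.01] axis [ 0.451  0.048 -0.891] j [ 0.51  0.51  1.9  -0.56  0.34  2.47] F [ 0.  -0.2 -0.5]
[ 182    0  192  154 3554] [277.  89.]
[ 257  167   45  100 4319] [279. 216.]
```

Strap centred at column 279, jaw centre about 280. Closing.

```bash
python3 -m pendant '[[[0,0,0],[0,0,0],0],[[0,0,0],[0,0,0],-0.4],[[0,0,0],[0,0,0],-0.5],[[0,0,0],[0,0,0],-1],[[0,0,0],[0,0,0],-1],[[0,0,0],[0,0,0],-1],[[0,0,0],[0,0,0],-1],[[0,0,0],[0,0,0],-1],[[0,0,0],[0,0,0],-1],[[0,0,0],[0,0,0],-1]]'
python3 -m pendant '[[[0,0,0],[0,0,0],-1],[[0,0,0],[0,0,0],-1],[[0,0,0],[0,0,0],-1],[[0,0,0],[0,0,0],-1],[[0,0,0],[0,0,0],-1],[[0,0,0],[0,0,0],-1],[[0,0,0],[0,0,0],-1],[[0,0,0],[0,0,0],-1],[[0,0,0],[0,0,0],-1],[[0,0,0],[0,0,0],-1]]'
```

```text
time: 18.15
tool_pos: [505.0, 309.0, 81.8]
tcp_rot: [-3.138, -0.471, 0.103]
contact_force: [0.2, -0.0, -0.2]
grip_width: 29.9
finger_force: 0.0
time: 18.98
tool_pos: [505.1, 309.0, 81.8]
tcp_rot: [-3.138, -0.471, 0.103]
contact_force: [0.0, 0.4, -0.5]
grip_width: 17.5
finger_force: 30.0
```

```bash
python3 - <<'E'
from h import *
o=bot.get_obs(); R=Ro.from_euler("xyz",o["tcp_rot"]).as_matrix(); p=cam("wrist"); T=np.array(p["camera_from_world"])
G=np.eye(4); G[:3,:3]=R; G[:3,3]=o["tool_pos"]; CT=T@G   # camera_from_tool
def at(pos,rpy):
    G=np.eye(4); G[:3,:3]=Ro.from_euler("xyz",rpy).as_matrix(); G[:3,3]=pos; q=dict(p); q["camera_from_world"]=CT@np.linalg.inv(G); return q
for nm,pose,px in [("w1",([395.4,-37.4,252.8],[3.109,-.839,.052]),[(120,84),(120,70),(330,94),(330,78),(120,41)]),("w2",([450,7.1,211.6],[-3.135,-.846,.024]),[(150,85),(150,72),(400,95),(150,30),(400,40)]),
                   ("w5",([516.3,13.9,144.9],[-3.138,-.47,.017]),[(100,173),(100,100),(300,187),(300,125),(450,197)])]:
    q=at(*pose); c,_=ray(q,(280,210)); print(nm,"cam",c.round())
    for u in px: print("  ",u,"z256",onz(q,u,256)[:2].round(),"z287",onz(q,u,287)[:2].round())
# column profiles for edges
for n,cols in [("w1",[120,330]),("w2",[150,400]),("w5",[100,300])]:
    g=cv2.cvtColor(cv2.imread(f"pics/{n}.png"),6).astype(int)
    for c in cols: print(n,c,[(r,g[r-2,c],g[r+2,c]) for r in range(4,235) if abs(g[r+2,c]-g[r-2,c])>35])
E
```

```text
w1 cam [336. -37. 399.]
   (120, 84) z256 [536.  85.] z287 [492.  58.]
   (120, 70) z256 [553.  90.] z287 [506.  63.]
   (330, 94) z256 [533. -72.] z287 [490. -64.]
   (330, 78) z256 [552. -73.] z287 [505. -65.]
   (120, 41) z256 [594. 103.] z287 [538.  73.]
w2 cam [390.   4. 357.]
   (150, 85) z256 [536.  79.] z287 [491.  56.]
   (150, 72) z256 [548.  82.] z287 [499.  58.]
   (400, 95) z256 [530. -55.] z287 [487. -37.]
   (150, 30) z256 [594.  94.] z287 [531.  67.]
   (400, 40) z256 [585. -65.] z287 [525. -44.]
w5 cam [514.  13. 302.]
   (100, 173) z256 [529.  42.] z287 [519.  22.]
   (100, 100) z256 [542.  43.] z287 [523.  23.]
   (300, 187) z256 [527.  10.] z287 [518.  12.]
   (300, 125) z256 [538.  10.] z287 [522.  12.]
   (450, 197) z256 [526. -14.] z287 [518.   4.]
w1 120 [(35, np.int64(103), np.int64(158)), (36, np.int64(103), np.int64(177)), (37, np.int64(103), np.int64(180)), (38, np.int64(111), np.int64(178)), (67, np.int64(176), np.int64(133)), (68, np.int64(171), np.int64(118)), (69, np.int64(162), np.int64(103)), (70, np.int64(149), np.int64(98)), (71, np.int64(133), np.
[... 2381 characters left out ...]
nt64(65), np.int64(137)), (173, np.int64(64), np.int64(138)), (174, np.int64(73), np.int64(137))]
w5 300 [(68, np.int64(6), np.int64(60)), (69, np.int64(3), np.int64(142)), (70, np.int64(5), np.int64(164)), (71, np.int64(13), np.int64(168)), (72, np.int64(60), np.int64(167)), (155, np.int64(132), np.int64(90)), (156, np.int64(129), np.int64(88)), (157, np.int64(123), np.int64(86)), (193, np.int64(87), np.int64(42)), (194, np.int64(83), np.int64(24)), (195, np.int64(78), np.int64(13)), (196, np.int64(66), np.int64(12)), (210, np.int64(13), np.int64(72)), (211, np.int64(11), np.int64(78)), (212, np.int64(12), np.int64(77)), (213, np.int64(38), np.int64(82)), (218, np.int64(63), np.int64(101))]
```

The bar front sits at about x = 527, so placing at TCP x ≈ 519.5 keeps the gripper body about 17 mm clear. The jug would then land within about 3 mm of the wheel centre. Lifting the white jug.

```bash
python3 -m pendant '[[[0,0,0.1],[0,0,0],-1],[[0,0,0.1],[0,0,0],-1],[[0,0,0.2],[0,0,0],-1],[[0,0,0.4],[0,0,0],-1],[[0,0,0.5],[0,0,0],-1],[[-0.1,0,0.5],[0,0,0],-1],[[-0.1,0,0.5],[0,0,0],-1],[[-0.1,0,0.3],[0,0,0],-1],[[-0.1,0,0.2],[0,0,0],-1],[[-0.1,0,0.2],[0,0,0],-1]]'
python3 -m pendant '[[[0,-0.2,0],[0,0,-0.2],-1],[[0,-0.4,0],[0,0,-0.2],-1],[[0,-0.6,0],[0,0,-0.2],-1],[[0,-0.6,0],[0,0,-0.25],-1],[[0,-0.6,0],[0,0,0],-1],[[0,-0.6,0],[0,0,0],-1],[[0,-0.6,0],[0,0,0],-1],[[0,-0.6,0],[0,0,0],-1],[[0,-0.6,0],[0,0,0],-1],[[0,-0.6,0],[0,0,0],-1]]'
```

```text
time: 19.82
tool_pos: [489.6, 309.0, 172.3]
tcp_rot: [-3.138, -0.47, 0.103]
contact_force: [0.1, -0.1, -2.7]
grip_width: 17.8
finger_force: 30.0
time: 20.65
tool_pos: [489.2, 145.5, 171.1]
tcp_rot: [-3.139, -0.469, 0.001]
contact_force: [0.0, 0.1, -1.7]
grip_width: 17.6
finger_force: 30.0
```

```bash
python3 -m pendant '[[[0,-0.6,0],[0,0,0],-1],[[0,-0.6,0],[0,0,0],-1],[[0,-0.6,0],[0,0,0],-1],[[0,-0.6,0],[0,0,0],-1],[[0,-0.6,0],[0,0,0],-1],[[0,-0.6,0],[0,0,0],-1],[[0,-0.4,0],[0,0,0],-1],[[0,-0.2,0],[0,0,0],-1],[[0,0,0],[0,0,0],-1],[[0,0,0],[0,0,0],-1]]'
python3 - <<'E'
from h import *
o=bot.get_obs(); print(o["joint_positions"].round(2)); p=cam("scene"); im=bot.capture("scene"); cv2.imwrite("pics/s10.png",im)
zt=o["tool_pos"][2]-81.8+6+125; b=mask(im,"blue"); M=b*0; M[150:225,225:300]=b[150:225,225:300]; v,u=np.nonzero(M)
P=np.array([onz(p,q,zt)[:2] for q in zip(u,v)]); print("white rim scene",fitc(P,36,tol=2.5),"pose",o["tool_pos"])
E
```

```text
time: 21.48
tool_pos: [489.5, 20.5, 171.3]
tcp_rot: [-3.138, -0.469, -0.0]
contact_force: [-0.3, -0.6, -0.8]
grip_width: 17.8
finger_force: 30.0
[-0.16  0.17  2.1   0.2   0.41  1.25]
white rim scene (array([569.37465409,  20.17032226]), 50, 51) pose [489.46144143  20.52202731 171.34065865]
```

```bash
python3 -m pendant '[[[0,-0.1,-0.1],[0,0,0],-1],[[0,-0.1,-0.2],[0,0,0],-1],[[0.1,-0.08,-0.2],[0,0,0],-1],[[0.2,0,-0.08],[0,0,0],-1],[[0.2,0,0],[0,0,0],-1],[[0.2,0,0],[0,0,0],-1],[[0.2,0,0],[0,0,0],-1],[[0.12,0,0],[0,0,0],-1],[[0,0,0],[0,0,0],-1],[[0,0,0],[0,0,0],-1]]'
```

```text
time: 22.37
tool_pos: [520.8, 12.8, 154.4]
tcp_rot: [-3.138, -0.471, 0.002]
contact_force: [-0.1, 0.0, -2.3]
grip_width: 17.6
finger_force: 30.0
```

No contact. Lowering: contact is expected at TCP z ≈ 145.8.

```bash
python3 -m pendant '[[[0,0,-0.05],[0,0,0],-1],[[0,0,-0.05],[0,0,0],-1],[[0,0,-0.05],[0,0,0],-1],[[0,0,-0.05],[0,0,0],-1],[[0,0,-0.03],[0,0,0],-1],[[0,0,-0.03],[0,0,0],-1],[[0,0,0],[0,0,0],-1],[[0,0,0],[0,0,0],-1],[[0,0,0],[0,0,0],-1],[[0,0,0],[0,0,0],-1]]'
python3 - <<'E'
from h import *
o=bot.get_obs(); p=cam("scene"); im=bot.capture("scene"); zt=o["tool_pos"][2]-81.8+6+125; b=mask(im,"blue"); M=b*0; M[150:225,225:300]=b[150:225,225:300]; v,u=np.nonzero(M)
P=np.array([onz(p,q,zt)[:2] for q in zip(u,v)]); print("white rim scene",fitc(P,36,tol=2.5))
E
```

```text
time: 23.2
tool_pos: [520.7, 12.6, 146.7]
tcp_rot: [-3.138, -0.471, 0.001]
contact_force: [-0.5, -0.2, -2.4]
grip_width: 17.7
finger_force: 30.0
white rim scene (array([600.26717168,  12.4305312 ]), 56, 94)
```

```bash
python3 -m pendant '[[[0,0,-0.02],[0,0,0],-1],[[0,0,-0.02],[0,0,0],-1],[[0,0,-0.01],[0,0,0],-1],[[0,0,0],[0,0,0],-1],[[0,0,0],[0,0,0],-1],[[0,0,0],[0,0,0],-1],[[0,0,0],[0,0,0],-1],[[0,0,0],[0,0,0],-1],[[0,0,0],[0,0,0],-1],[[0,0,0],[0,0,0],-1]]'
```

```text
time: 24.08
tool_pos: [521.0, 12.6, 145.6]
tcp_rot: [-3.138, -0.472, 0.002]
contact_force: [-2.8, -0.8, 4.7]
grip_width: 17.7
finger_force: 30.0
```

```bash
python3 -m pendant '[[[0,0,0],[0,0,0],-0.5],[[0,0,0],[0,0,0],-0.4],[[0,0,0],[0,0,0],-0.2],[[0,0,0],[0,0,0],0],[[0,0,0],[0,0,0],0.3],[[0,0,0],[0,0,0],0.6],[[0,0,0],[0,0,0],0.6],[[0,0,0],[0,0,0],0.6],[[0,0,0],[0,0,0],0.6],[[0,0,0],[0,0,0],0.6]]'
python3 -m pendant '[[[-0.1,0,0.1],[0,0,0],0.6],[[-0.2,0,0.2],[0,0,0],0.6],[[-0.3,0,0.3],[0,0,0],0.6],[[-0.3,0,0.3],[0,0,0],0.6],[[-0.3,0,0.3],[0,0,0],0.6],[[-0.3,0,0.3],[0,0,0],0.6],[[-0.3,0,0.3],[0,0,0],0.6],[[-0.2,0,0.2],[0,0,0],0.6],[[0,0,0],[0,0,0],0.6],[[0,0,0],[0,0,0],0.6]]'
python3 - <<'E'
from h import *
p=cam("scene"); im=bot.capture("scene"); hs=cv2.cvtColor(im,cv2.COLOR_BGR2HSV); b=mask(im,"blue"); M=b*0; M[150:225,225:300]=b[150:225,225:300]; v,u=np.nonzero(M)
print("white rim scene",fitc(np.array([onz(p,q,195)[:2] for q in zip(u,v)]),36,tol=2.5))
m=mask(im,"red"); m[:140]=0; m[:,:120]=0; m[:,220:]=0; m[250:]=0; v,u=np.nonzero(m); print("black rim",fitc(np.array([onz(p,q,133)[:2] for q in zip(u,v)]),36))
p=cam("wrist"); w=bot.capture("wrist"); b=mask(w,"blue"); b[150:]=0; b[:,:200]=0; b[:,350:]=0; v,u=np.nonzero(b); print("white rim wrist",fitc(np.array([onz(p,q,195)[:2] for q in zip(u,v)]),35.5,tol=2))
h=cv2.cvtColor(w,cv2.COLOR_BGR2HSV); g=((h[...,1]<60)&(h[...,2]>90)).astype(np.uint8); g[:110]=0;g[260:]=0;g[:,:150]=0;g[:,400:]=0
B=[]
for r in range(130,230):
    x=np.nonzero(g[r])[0]
    if len(x)>5: B+=[(x[0],r),(x[-1],r)]
print("wheel wrist",fitc(np.array([onz(p,q,70)[:2] for q in B]),90,tol=2.5))
cv2.imwrite("pics/f.png",np.hstack([cv2.resize(im[100:300,100:400],(400,267),interpolation=3),cv2.resize(w,(356,267))]))
E
```

```text
time: 24.92
tool_pos: [520.7, 12.6, 145.1]
tcp_rot: [-3.138, -0.471, 0.001]
contact_force: [0.3, -0.2, -0.5]
grip_width: 72.5
finger_force: 0.0
time: 25.75
tool_pos: [460.7, 12.6, 205.7]
tcp_rot: [-3.138, -0.472, 0.001]
contact_force: [-0.2, 0.0, 0.0]
grip_width: 73.5
finger_force: 0.0
white rim scene (array([600.96441637,  12.80365862]), 49, 87)
black rim (array([ 594.45230935, -291.76625769]), 90, 230)
white rim wrist (array([535.53558565,  41.19204897]), 407, 1416)
wheel wrist (array([600.37197421,  12.91238096]), 182, 182)
```

View pics/f.png

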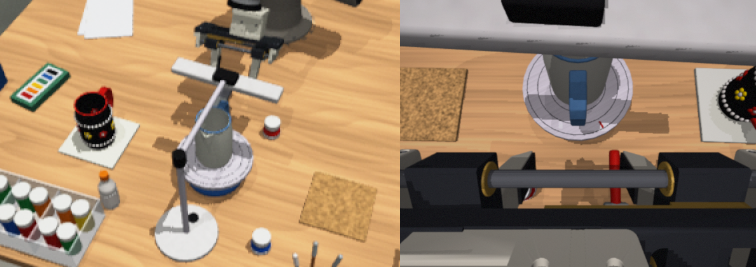

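Both jugs stand upright and released. The white jug is at (601,13), against a wheel centre of about (601.5,13), and the black jug is near the tile's middle.

```bash
python3 -c "from plant import bot; print(bot.close_job())"
```

```text
the job is handed in; nothing more can be done
None
```

I've handed the job in at about 26 s on the robot clock: the black jug was lifted by its handle and stands on the tile about 3 mm from its middle, and the white jug stands within about 3 mm of the wheel centre; both are upright and let go, but the hand-in gave no verdict.

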